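# Feel out a printer's feed gap with a taper feeler gauge and lock it

## Task

Pick up the taper feeler gauge from the bench and slide it, thin end first and flat on the bed, under the sprung steel bar of the printer feed unit until it drags snugly, at about 10 N of push; do not force it. Leave it gripped there by the bar, then swing the clamp lever all the way over, away from the robot, to lock the setting. Leave the other things on the bench alone.

Things in the scene. Friction and masses are not known exactly. Their poses are not given: they have to be found in the camera images.
- gauge_grip (a point): Centre of the handle of the taper feeler gauge (loose, 180 to 290 g), lying flat on the bench. The handle is a black block 50 mm long (x), 22 wide (y), 42 tall (z); this point is half-way up, 21 mm above its flat underside. x points along the gauge to the thin end, z up. The steel blade, 24 mm wide, runs 150 mm beyond the handle; its underside is level with the handle's.
- gauge_tip (a point): The gauge's thin end, on its underside, 175 mm ahead (+x) of the middle of the handle; same axes. The first 20 mm of blade next to the handle are 17 mm thick, then it tapers evenly (1 mm per 10 mm) over 130 mm to 4 mm at this end.
- bed: Grey bed plate of the feed unit, fixed, 340 mm (x) by 200 mm (y), 12 mm thick; origin at the centre of its underside, on the bench. x points away from the robot, the way the gauge is slid in. Dark rails 6 mm wide and 18 mm high above the plate run along both long edges, 188 mm apart. Friction of blade on bed and on bar is 0.5 to 0.7.
- head: Bridge over the bed carrying the sprung bar, fixed to the bed, same axes. Origin on the top face of the bed (12 mm above the bench), straight below the middle of the bar, 70 mm ahead (+x) of the bed's centre. Two black cheeks 50 mm long (x) and 12 thick stand at y = +-86 mm, 62 mm high above the bed; a 20 mm wide dark cross beam lies between them, its top at most 64 mm above the bed.
- bar_foot (a point): The bed point below the middle of the bar (the bridge's origin). The bar is round steel, 12 mm thick, along y, under the beam. The gap between bar and bed is between 7 and 14 mm, differs each time and is not given: it must be felt. The bar only moves up: when the blade wedges under it, it presses down with about 2.5 N, and 8 N more per mm of lift (10 mm of travel).
- bar_end (a point): Left end of the bar (y = +76 mm), on the bed below it; the blade has 160 mm between the cheeks. The drag felt on the gauge is about 1.3 times the bar's pressure plus 1 to 2 N. A snug fit is 4 to 13 N of bar pressure with the gauge let go (friction then holds it); over 20 N strains the bar. Pressing the gauge down on the bed adds false drag.
- lock (a joint): Clamp lever angle (rad): 0 leaning towards the robot (open, -x), 1.1 fully over away from the robot (locked, +x), where it meets its stop. It starts open, between 0 and 0.2. Slightly stiff (about 1 N at the knob); stays where it is left.
- lock_tip (a point): Centre of the black ball knob (26 mm diameter) at the end of the clamp lever, a 10 mm steel rod 70 mm long from pivot to knob centre.
- lever_pivot (a point): Pivot of the clamp lever: in the head's frame 80 mm towards the robot (-x) and 160 mm to the right (-y), 22 mm above the bench. The pivot axis is the head's y; the lever is upright at 0.55 rad. It stands on a grey block 70 x 50 x 25 mm on the bench.
- tape_roll_mid (a point): Centre of a cardboard-coloured roll 100 mm across and 48 mm high, lying flat; leave alone.
- bottle_mid (a point): Centre of a green bottle 62 mm across, 200 mm tall; leave alone.
- carton_mid (a point): Centre of a small carton 130 x 100 x 70 mm; leave alone.
- driver_mid (a point): Middle of a screwdriver 200 mm long with a black handle; leave alone.
There are look-alikes about, which are no part of the job. There is more than one size of the part that bears gauge_grip; the job needs the largest.

How it is judged (in metres and radians):
On the way, in this order (a step that is already met when the one before it is completed fails the run):
1. the gauge lies flat on the bed under the bar, snug (bar pressure 4 to 13 N), with the clamp lever still open (x of gauge_tip in the frame of head above 0.02 m and y of gauge_tip in the frame of head between -0.075 and 0.075 m and z of gauge_tip in the frame of head below 0.006 m and angle between the x axis of gauge_tip and the x axis of head, either way round below 0.35 rad and angle between gauge_tip's own z axis and vertical below 0.08 rad and contact force between gauge and head between 4 and 13 N and value of joint lock below 0.5 rad), for 0.3 s.
2. the clamp lever is swung fully over with the gauge still snug (x of gauge_tip in the frame of head above 0.02 m and y of gauge_tip in the frame of head between -0.075 and 0.075 m and z of gauge_tip in the frame of head below 0.006 m and angle between the x axis of gauge_tip and the x axis of head, either way round below 0.35 rad and angle between gauge_tip's own z axis and vertical below 0.08 rad and contact force between gauge and head between 4 and 13 N and value of joint lock above 0.95 rad), for 0.2 s.
At the end, for the whole second after the job is handed in: The gauge lies flat on the bed, let go and at rest, its thin end at least 20 mm past the bar and within 75 mm of the middle, pointing within 0.35 rad of the bed's x; the bar presses on it with 4 to 13 N; the clamp lever stands at 0.95 rad or more (all of step 2 and linear speed of gauge below 0.01 m/s and contact force between gauge and the arm below 0.1 N); the robot touches nothing.
It fails at once if the gauge is forced: more than 20 N between it and the bar or bridge (contact force between gauge and head above 20 N).
It fails at once if the tape roll is pushed more than 30 mm (distance of tape_roll_mid from where it was at the start of the episode above 0.03 m).
It fails at once if the bottle is pushed more than 30 mm (distance of bottle_mid from where it was at the start of the episode above 0.03 m).
It fails at once if the carton is pushed more than 30 mm (distance of carton_mid from where it was at the start of the episode above 0.03 m).
It fails at once if the driver is pushed more than 30 mm (distance of driver_mid from where it was at the start of the episode above 0.03 m).
It also fails if it takes over 69 s, if anything falls off the work surface, if the arm or the gripper's body presses on something with over 40 N, if the wrist force passes 120 N, or if a joint passes its speed limit or range.

## Robot

A 6-joint arm with a two-finger parallel gripper is mounted at the origin on the work surface. World frame = base frame: x ahead of the robot, y to its left, z up, the work surface at z = 0. Lengths are in mm, angles in degrees, forces in N, time in s.
With the tool pointing down it reaches from about 300 to 850 mm from the base axis. Payload 4.2 kg.
Tool frame: the origin (TCP) lies on the centre line of the jaws, within the pads' length; the fingertips stand 14 mm ahead of it and the grasp point (between the pads) lies 5 mm behind it (nose_length is the distance from the TCP to the fingertips, in mm); z points along the fingers, y is the direction in which the jaws open and shut (so a half turn about z gives the same grasp; the last joint's range is limited). The gripper opens to 91 mm and grips with 3 to 60 N. Pads are 32 mm wide; open, the fingers measure 118 mm over their backs; the gripper's body (76 mm by 178 mm) begins 60 mm behind the grasp point.
Start: joints at [62.739, 18.312, 89.639, -0, 72.044, -1.146], TCP at [253.108, 516.312, 227.976] pointing down, gripper open.
Joint ranges: [-177.97, 177.97], [-48.28, 115.42], [12.27, 149.76], [-77.06, 257.06], [2.81, 150.46], [-146.56, 146.56]. Speed limits (degrees/s): [147.25, 147.25, 180, 180, 180, 180].

## Interface

Orientations are given as [roll, pitch, yaw] about the fixed x, y, z axes, in that order (R = Rz(yaw) Ry(pitch) Rx(roll)).
In Python, from bench import * gives the robot as it stands.
- The arm moves only by the tool step_arm, never from a script. Its argument "rows" is one flat list of numbers, 4 for each row, row after row: the shift along the world's x, y, z in cm, then the turn about the world's z in rad. A call has exactly 8 rows; each row shifts and turns the pose as measured when the row begins; what a row does not reach is not made up. A row lasts 1/8 s, in which the tool goes at most 62.5 mm and 10.7 degrees, less where a joint would pass 70% of its speed; a pose out of reach is approached as far as the arm can. A call is refused whole if a number of a shift passes 6.25 or a number of a turn 0.188, either way. A call with a gripper value outside its range is refused whole. "fingers" is the opening, from 0 (shut) to 1 (fully open), set as the call begins (left out, the last holds). The fingers move at their own pace and stop on an object; "squeeze" is the grip in N (left out, the last holds). Time passes only in rows, so rows that do not move let the fingers close, or fill a call up. It gives the time, the measured TCP pose, the force and the opening at its end, in the units of the state.
- sense(): the state, without advancing time (a new reading comes with each control period).
- camera(name): name is "side" or "top"; returns a dict with "frame" (384x512x3 uint8, blue, green, red), "fx", "fy", "cx", "cy" (pixels), "origin" and "attitude" of the camera in the world. Camera axes: x right, y down, z forward; pixel columns grow to the right and rows downward; lengths in mm; the calibration is good to about 2 mm. A picture is of the moment at which its call begins. There is no depth.
- sign_off(): hands the job in, once; it reports no verdict.
Trained networks look in the newest picture that a camera, given by its name, has taken for a name from the list of things; names that differ only in an ending like _2 or _b are one class to them, and where a whole thing is asked for, a point or a joint stands for the part that bears it (a point fixed in the world has none). Each returns a list of dicts, best first, with "p" (0 to 1); they miss things now and then, are a little off and sometimes report something else, mostly with a low value. They report only what shows in the picture. A call takes as long as a camera call. They do not tell look-alikes from the thing itself.
- outline_of(camera, name): "region" (384x512 bool, what is visible of it) and "point" ([row, column] in pixels, amid what is visible of it).
The state is a dict: "clock": time; "joints": joint angles; "dq": joint speeds; "effort": joint torques, N m; "tcp_pos": TCP position; "orientation": TCP orientation; "ft_force": force on the tool from outside, world axes, zero at the start; "ft_torque": the same for the moment, N m; "width": finger opening in mm.
Only numpy, scipy, OpenCV 4.12 (cv2) and the standard library are available. Lean on these libraries where they do the work, as an engineer would, in place of code of your own. Each camera call takes 0.05 s, during which the arm holds its last target.

## Working session

There is one attempt and no reset: what is moved stays moved. The work goes in short steps, Python scripts to look and compute and a tool call to move; the robot and the scene stay as the last step left them, time stands still between calls to the robot, and variables do not carry over. Pictures are saved under pics/ and viewed, and the job is handed in when it is done.

Besides the shell and the picture viewer there is one more tool, called after "Emit:" as name(argument=value, ...) on one line, values as JSON. step_arm: Moves the arm, as the interface text tells. Its arguments: {"type":"object","properties":{"rows":{"type":"array","items":{"type":"number"}},"fingers":{"type":"number"},"squeeze":{"type":"number"}},"required":["rows"]}

```bash
mkdir -p pics; ls; cat > h.py <<'E'
from bench import *
import numpy as np, cv2
from scipy.spatial.transform import Rotation as R
def Rm(c):
    a=np.array(c["attitude"],float)
    return a if a.shape==(3,3) else R.from_euler('xyz',a,degrees=True).as_matrix()
def ray(c,r,col):
    d=Rm(c)@np.array([(col-c["cx"])/c["fx"],(r-c["cy"])/c["fy"],1.0]); return np.array(c["origin"],float),d
def atz(c,r,col,z):
    o,d=ray(c,r,col); return o+d*(z-o[2])/d[2]
def proj(c,p):
    q=Rm(c).T@(np.array(p,float)-np.array(c["origin"],float)); return q[1]/q[2]*c["fy"]+c["cy"],q[0]/q[2]*c["fx"]+c["cx"]
E
python3 - <<'E'
from h import *
s=sense();print({k:np.round(v,2).tolist() for k,v in s.items()})
for n in("top","side"):
    c=camera(n);cv2.imwrite(f"pics/{n}0.png",cv2.resize(c["frame"],(768,576),interpolation=cv2.INTER_CUBIC))
    print(n,c["origin"],c["attitude"],c["fx"],c["cx"],c["cy"])
    for t in ["gauge_grip","gauge_tip","head","bed","bar_foot","lock_tip","lever_pivot","bar_end","tape_roll_mid","bottle_mid","carton_mid","driver_mid"]:
        for x in outline_of(n,t): print(t,round(x["p"],2),np.round(x["point"],1),x["region"].sum(),np.round(atz(c,*x["point"],0),0)[:2])
E
```

```text
pics
{'clock': 0.0, 'joints': [62.74, 18.35, 89.71, 0.0, 72.04, -1.15], 'dq': [-0.06, -0.13, 0.05, 0.02, -0.02, -0.01], 'effort': [-0.0, -41.25, -23.2, 0.07, 0.05, -0.0], 'tcp_pos': [252.89, 515.89, 227.11], 'orientation': [-179.9, -0.0, 153.88], 'ft_force': [-0.41, 0.59, -0.19], 'ft_torque': [0.03, -0.01, 0.03], 'width': 91.14}
top [ 348.41987231   30.08101958 1478.19333293] [-174.63096973   -0.9900989   -89.76466048] 467.39518396256545 254.81402409662428 187.97354936737048
gauge_grip 0.64 [161.5 169.9] 546 [571. 276.]
gauge_grip 0.59 [240.9 219.1] 301 [320. 117.]
gauge_grip 0.58 [236.  152.2] 327 [334. 326.]
gauge_tip 0.8 [238.5 153.4] 324 [327. 322.]
gauge_tip 0.71 [160.8 171. ] 534 [573. 272.]
gauge_tip 0.51 [240.4 220.2] 236 [322. 113.]
head 0.72 [128.3 288.3] 969 [ 681. -102.]
bed 0.9 [153.9 259.7] 6124 [597. -10.]
bar_foot 0.8 [127.5 288.9] 984 [ 684. -104.]
lock_tip 0.71 [202.  416.4] 616 [ 446. -510.]
lock_tip 0.18 [125.  285.6] 812 [692. -93.]
lever_pivot 0.9 [126.2 288.4] 986 [ 688. -102.]
bar_end 0.69 [126.5 287.2] 1006 [687. -98.]
tape_roll_mid 0.61 [131.9  94.1] 543 [66
[... 601 characters left out ...]
 [213.9 304.4] 33 [621. -64.]
gauge_tip 0.65 [173.8 240.1] 249 [540. 336.]
gauge_tip 0.5 [187.5 190.6] 175 [310. 328.]
gauge_tip 0.45 [213.  206.1] 194 [302. 118.]
head 0.93 [201.1 313.4] 885 [698.  -6.]
bed 0.79 [205.5 290.5] 2790 [605.  10.]
bar_foot 0.8 [209.8 314.9] 696 [670. -59.]
lock_tip 0.56 [215.4 307.6] 77 [626. -78.]
lock_tip 0.29 [173.7 246.6] 332 [565. 323.]
lever_pivot 0.97 [204.4 316.1] 824 [694. -30.]
bar_end 0.93 [206.3 315.7] 911 [686. -41.]
tape_roll_mid 0.8 [153.3 239.1] 351 [620. 526.]
bottle_mid 0.86 [288.1 327.7] 1243 [ 478. -419.]
bottle_mid 0.41 [206. 285.] 2582 [584.  17.]
carton_mid 0.95 [272.4 381. ] 2016 [ 657. -440.]
driver_mid 0.66 [162.8 199. ] 153 [416. 526.]
```

View pics/top0.png

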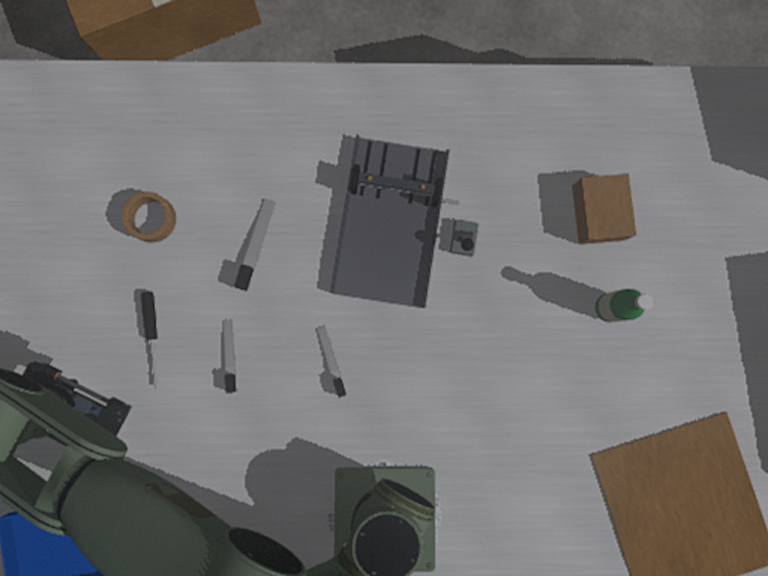

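View pics/side0.png

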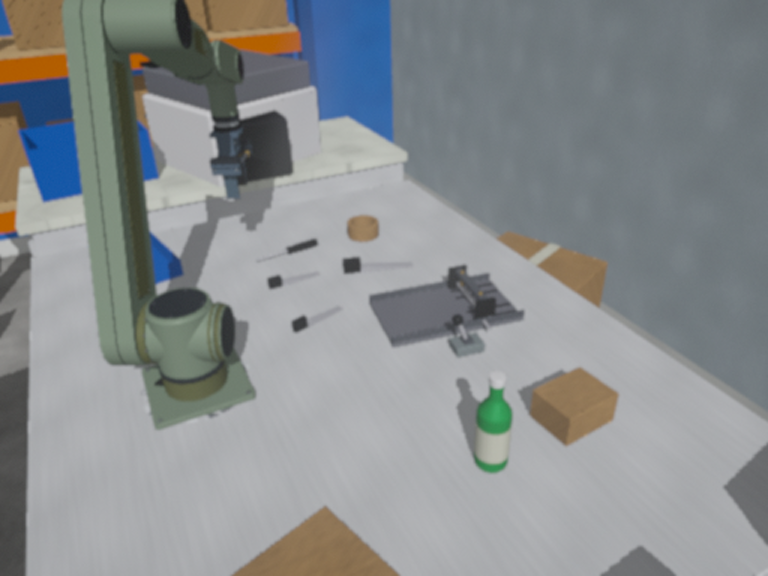

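```bash
python3 - <<'E'
from h import *
c=camera("top");f=c["frame"]
cv2.imwrite("pics/crop1.png",cv2.resize(f[135:270,110:260],(800,720),interpolation=cv2.INTER_CUBIC)[:600] if 0 else cv2.resize(f[140:260,110:260],(750,600),interpolation=cv2.INTER_CUBIC))
cv2.imwrite("pics/crop2.png",cv2.resize(f[90:210,200:350],(750,600),interpolation=cv2.INTER_CUBIC))
np.save("top.npy",f)
c=camera("side");f=c["frame"]
cv2.imwrite("pics/crop3.png",cv2.resize(f[150:250,220:360],(784,560),interpolation=cv2.INTER_CUBIC))
E
```

```text
(no output)
```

View pics/crop1.png

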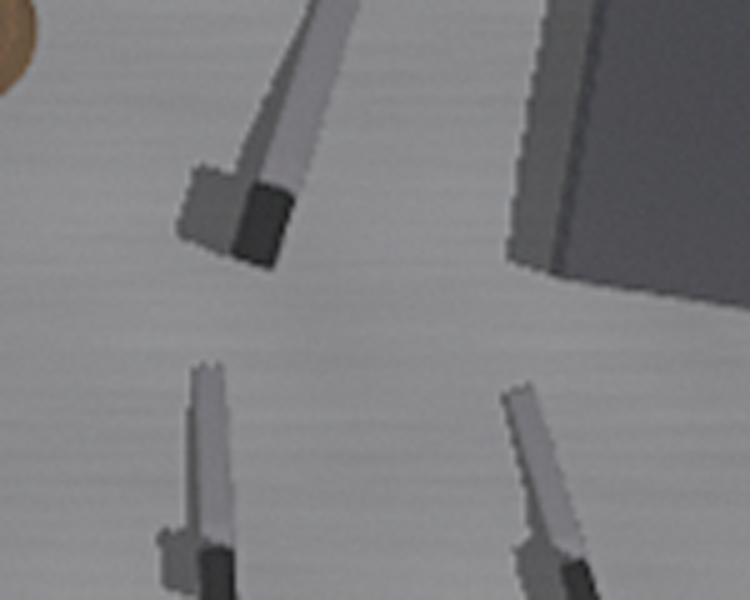

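View pics/crop2.png

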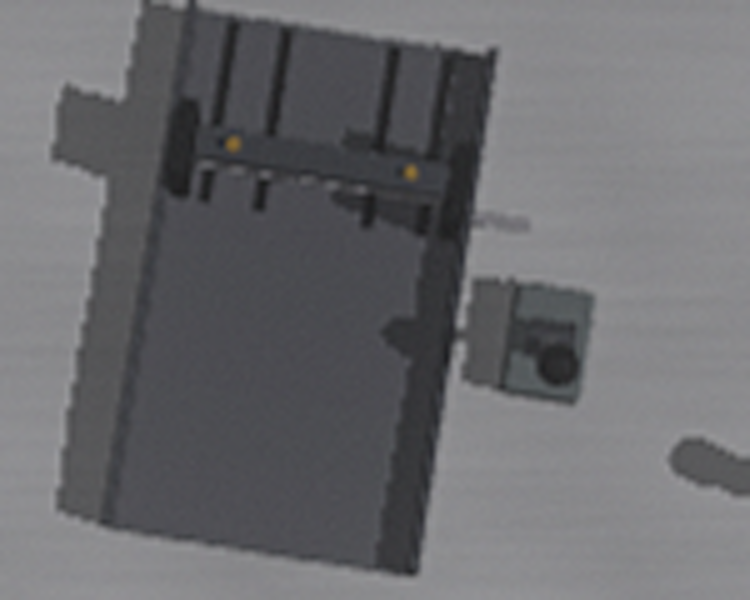

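View pics/crop3.png

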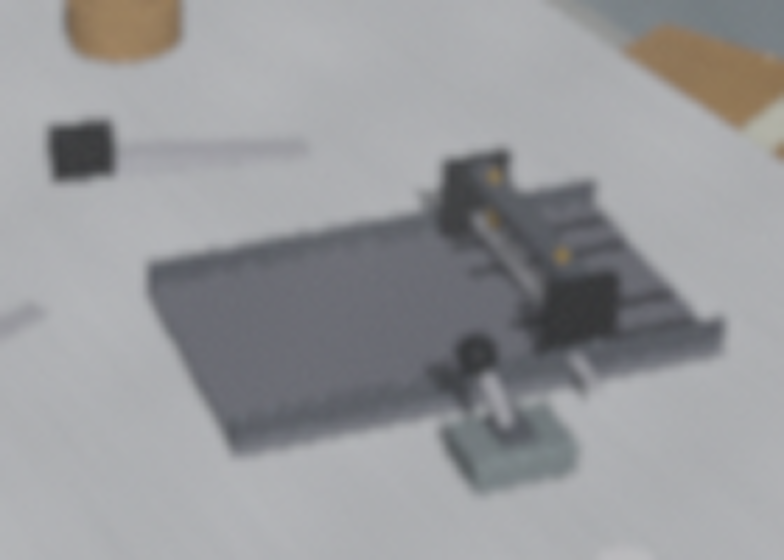

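```bash
cat >> h.py <<'E'
from scipy.optimize import minimize
S=4
def poly(c,P):
    q=np.array([proj(c,p) for p in P]);return cv2.convexHull(((q[:,::-1]+0.5)*S*16).astype(np.int32))
def box(x0,x1,y0,y1,z0,z1): return np.array([[x,y,z] for x in(x0,x1) for y in(y0,y1) for z in(z0,z1)],float)
H=box(-25,25,-11,11,0,42)
B=np.array([[25,-12,0],[25,12,0],[25,-12,17],[25,12,17],[45,12,17],[45,-12,17],[175,12,4],[175,-12,4],[175,12,0],[175,-12,0]],float)
def place(P,x,y,a,z=0):
    c,s=np.cos(a),np.sin(a);return np.c_[x+c*P[:,0]-s*P[:,1],y+s*P[:,0]+c*P[:,1],P[:,2]+z]
def mask(c,parts):
    m=np.zeros((384*S,512*S),np.uint8)
    for p in parts: cv2.fillConvexPoly(m,poly(c,p),1,shift=4)
    return cv2.resize(m.astype(np.float32),(512,384),interpolation=cv2.INTER_AREA)
def fit(obs,parts,x0,z=0):
    def cost(v):
        t=0
        for c,M in obs:
            m=mask(c,[place(P,v[0],v[1],v[2]/200,z) for P in parts])
            t+=np.abs(m-M).sum()/M.sum()
        return t
    best=None
    for d in [(12,12,12),(-12,12,-12),(5,-8,8)]:
        s=np.array(x0,float);sim=np.array([s,s+[d[0],0,0],s+[0,d[1],0],s+[0,0,d[2]]])
        r=minimize(cost,s,method='Nelder-Mead',options=dict(initial_simplex=sim,xatol=.2,fatol=1e-4))
        if best is None or r.fun<best.fun: best=r
    return best.x[0],best.x[1],best.x[2]/200,best.fun
E
python3 - <<'E'
from h import *
ct=camera("top");cs=camera("side")
rt=max(outline_of("top","gauge_grip"),key=lambda x:x["region"].sum())["region"]
rs=max(outline_of("side","gauge_grip"),key=lambda x:x["region"].sum())["region"]
for obs in ([(ct,rt*1.)],[(cs,rs*1.)],[(ct,rt*1.),(cs,rs*1.)]):
    x=fit(obs,[H,B],[540,290,-0.23*200]);print("gauge",np.round(x,3))
ims=[]
for c in(ct,cs):
    f=cv2.resize(c["frame"],None,fx=4,fy=4,interpolation=cv2.INTER_CUBIC)
    for P in(H,B): cv2.polylines(f,[(poly(c,place(P,*x[:3]))/16).astype(np.int32)],True,(0,0,255),1)
    r,k=map(int,proj(c,[570,280,0]));ims.append(f[4*r-200:4*r+200,4*k-190:4*k+190])
cv2.imwrite("pics/fit1.png",np.hstack(ims))
# bed corners, z=30
L=[atz(ct,*p,30) for p in [(194.4,220.6),(205,283.6),(99.6,299),(90,238)]]
L=np.array(L)[:,:2];print(L.round(0),[np.linalg.norm(L[i]-L[i-1]).round(0) for i in range(4)],L.mean(0))
# tape/driver/knob
E
```

```text
gauge [ 6.85742e+02 -9.70890e+01  1.39600e+00  5.50000e-01]
gauge [ 4.94148e+02  2.93246e+02 -3.08000e-01  1.29000e-01]
gauge [ 4.94411e+02  2.94487e+02 -3.25000e-01  1.69900e+00]
[[ 464.  112.]
 [ 432.  -84.]
 [ 767. -134.]
 [ 797.   60.]] [np.float64(337.0), np.float64(198.0), np.float64(339.0), np.float64(196.0)] [614.95920321 -11.37213623]
```

```bash
python3 - <<'E'
from h import *
def near(l,r,c): return min(l,key=lambda x:np.hypot(x["point"][0]-r,x["point"][1]-c))
ct=camera("top");cs=camera("side")
rt=near(outline_of("top","gauge_grip"),161,170)["region"]
rs=near(outline_of("side","gauge_grip"),173,244)["region"]
for obs in ([(ct,rt*1.)],[(cs,rs*1.)],[(ct,rt*1.),(cs,rs*1.)]):
    x=fit(obs,[H,B],[500,293,-0.28*200]);print("gauge",np.round(x,3))
bt=outline_of("top","bed")[0]["region"]
bp=[box(-170,170,-100,100,0,12),box(-170,170,94,100,0,30),box(-170,170,-100,-94,0,30),box(45,95,80,92,12,74),box(45,95,-92,-80,12,74)]
print(bt.sum())
hm=[h["region"] for h in outline_of("top","head")[:1]]
M=(bt|hm[0])*1.
y=fit([(ct,M)],bp,[615,-11,-0.155*200]);print("bed",np.round(y,4))
ims=[]
for c,ctr,w in((ct,[570,280,0],95),(cs,[570,280,0],95)):
    f=cv2.resize(c["frame"],None,fx=4,fy=4,interpolation=cv2.INTER_CUBIC)
    for P in(H,B): cv2.polylines(f,[(poly(c,place(P,*x[:3]))*1.0/16).astype(np.int32)],True,(0,0,255),1)
    r,k=map(int,proj(c,ctr));ims.append(f[4*r-150:4*r+150,4*k-190:4*k+190])
i2=[]
for c,ctr in((ct,[615,-40,0]),(cs,[635,-40,0])):
    f=cv2.resize(c["frame"],None,fx=4,fy=4,interpolation=cv2.INTER_CUBIC)
    for P in bp: cv2.polylines(f,[(poly(c,place(P,*y[:3]))/16).astype(np.int32)],True,(0,0,255),1)
    r,k=map(int,proj(c,ctr));g=f[4*r-260:4*r+260,4*k-250:4*k+250];i2.append(cv2.resize(g,(380,395)))
cv2.imwrite("pics/fit2.png",np.vstack([np.hstack(ims),np.hstack(i2)])[:,:] )
cv2.imwrite("pics/fit2a.png",np.hstack(ims));cv2.imwrite("pics/fit2b.png",np.hstack(i2))
yy=y[2];hd=np.array([y[0]+70*np.cos(yy),y[1]+70*np.sin(yy)]);print("head",hd)
pv=hd+np.array([np.cos(yy)*-80+np.sin(yy)*160,np.sin(yy)*-80-np.cos(yy)*160]);print("pivot",pv)
ex=np.array([np.cos(yy),np.sin(yy)])
for q in(0,.1,.2):
    k=[*(pv+ex*70*np.sin(q-.55)),22+70*np.cos(q-.55)];print(q,np.round(k),np.round(proj(ct,k)),np.round(proj(cs,k)))
E
```

```text
gauge [5.47472e+02 7.96880e+01 2.49000e-01 2.48500e+00]
gauge [ 4.95251e+02  2.93795e+02 -3.12000e-01  1.32000e-01]
gauge [ 4.95426e+02  2.91997e+02 -2.99000e-01  2.87600e+00]
6299
bed [ 6.183658e+02 -8.969800e+00 -1.534000e-01  8.390000e-02]
head [687.54329832 -19.66877652]
pivot [ 584.02846264 -165.56147268]
0 [ 548. -160.   82.] [166. 310.] [214. 302.]
0.1 [ 554. -161.   85.] [164. 310.] [213. 304.]
0.2 [ 560. -162.   88.] [161. 311.] [212. 305.]
```

View pics/fit2a.png

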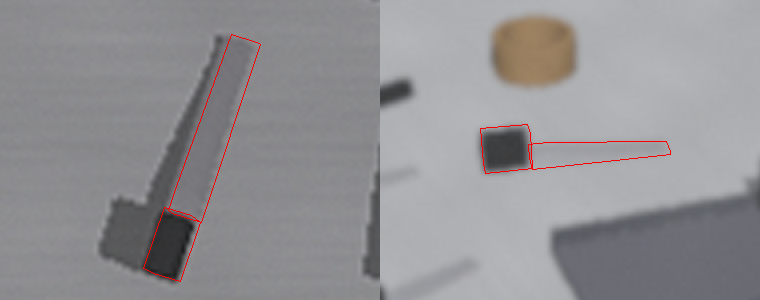

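View pics/fit2b.png

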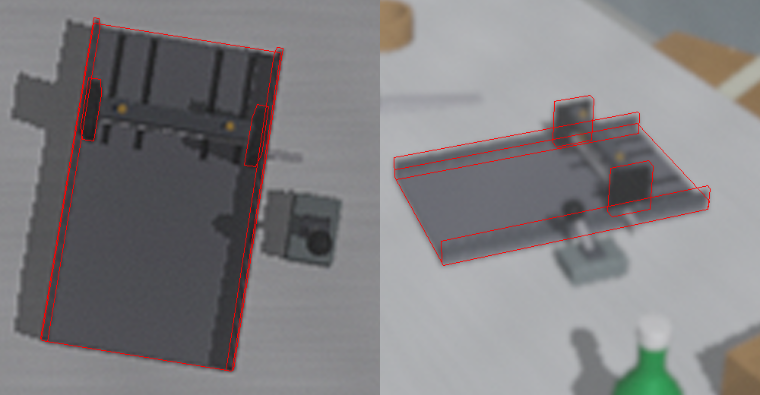

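The candidates for the gauge in the top picture (row, col) are a large one at (161,170), a small one at (236,152) and a small one at (241,219). I choose (161,170). Its fitted outline matches the given size in both cameras, with the handle at (495,293) and yaw -0.305 rad. The bed fit also matches: yaw -0.153 rad, with the head at (687.5,-19.7). The knob shows at about (162,312), where the bed fit predicts it.

Emit:
step_arm(rows=[3,-2.8,-1.7,0.02,3,-2.8,-1.7,0.02,3,-2.8,-1.7,0.02,3,-2.8,-1.7,0.02,3,-2.8,-1.7,0.02,3,-2.8,-1.7,0.02,3,-2.8,-1.7,0.02,3,-2.8,-1.7,0.01], fingers=0.6, squeeze=20)

```text
clock: 2.9
tcp_pos: [499.2, 288.9, 90.4]
orientation: [179.5, 0.1, 163.1]
ft_force: [-0.1, -0.7, 0.8]
width: 54.7
```

Emit:
step_arm(rows=[-0.4,0.4,0,-0.01,0,0,0,0,0,0,-1.5,0,0,0,-1.5,0,0,0,-1.5,0,0,0,-1.5,0,0,0,-0.8,0,0,0,0,0])

```text
clock: 3.9
tcp_pos: [493.8, 293.0, 16.3]
orientation: [179.6, -0.0, 162.5]
ft_force: [-0.3, 0.1, 0.1]
width: 55.0
```

```bash
python3 - <<'E'
from h import *
s=sense();print({k:np.round(v,2).tolist() for k,v in s.items() if k in("clock","tcp_pos","orientation","ft_force")})
ims=[]
for n in("top","side"):
    c=camera(n);f=cv2.resize(c["frame"],None,fx=4,fy=4,interpolation=cv2.INTER_CUBIC)
    for P in(H,B): cv2.polylines(f,[(poly(c,place(P,495.3,293,-.305))/16).astype(np.int32)],True,(0,0,255),1)
    r,k=map(int,proj(c,[520,290,30]));ims.append(f[4*r-190:4*r+190,4*k-190:4*k+190])
cv2.imwrite("pics/g1.png",np.hstack(ims))
E
```

```text
{'clock': 3.9, 'tcp_pos': [493.81, 293.03, 16.28], 'orientation': [179.64, -0.02, 162.52], 'ft_force': [-0.28, 0.07, 0.05]}
```

View pics/g1.png

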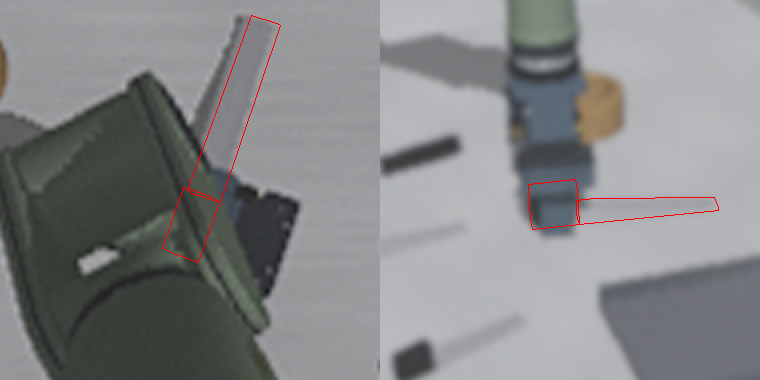

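Emit:
step_arm(rows=[0.1,0,0.7,0,0,0,0,0,0,0,0,0,0,0,0,0,0,0,0,0,0,0,0,0,0,0,0,0,0,0,0,0], fingers=0, squeeze=30)

```text
clock: 5.0
tcp_pos: [496.8, 293.9, 26.6]
orientation: [179.4, 0.2, 162.5]
ft_force: [0.4, 0.3, 0.3]
width: 21.7
```

```bash
python3 - <<'E'
from h import *
s=sense();print({k:np.round(v,2).tolist() for k,v in s.items() if k in("clock","tcp_pos","orientation","ft_force","width")})
E
```

```text
{'clock': 5.0, 'tcp_pos': [496.77, 293.89, 26.55], 'orientation': [179.39, 0.22, 162.5], 'ft_force': [0.44, 0.26, 0.31], 'width': 21.71}
```

Emit:
step_arm(rows=[0,0,2.5,0.04,0,0,3,0.04,-0.5,-2.5,0.5,0.04,-0.8,-4.5,0,0.03,-0.8,-4.5,0,0,-0.8,-4.5,0,0,-0.8,-4.5,0,0,-0.8,-4.5,0,0])

```text
clock: 6.0
tcp_pos: [446.9, 38.5, 84.4]
orientation: [179.7, -0.1, 171.8]
ft_force: [0.5, -0.7, -2.5]
width: 22.0
```

Emit:
step_arm(rows=[0,0,0,0,0,0,0,0,0,0,0,0,0,0,0,0,0,0,0,0,0,0,0,0,0,0,0,0,0,0,0,0])

```text
clock: 7.0
tcp_pos: [445.9, 39.2, 83.5]
orientation: [179.7, -0.3, 171.8]
ft_force: [-0.3, 0.0, -2.3]
width: 22.2
```

Emit:
step_arm(rows=[1,-0.5,-0.5,-0.01,1,-0.5,-0.5,0,1,-0.5,-0.6,0,1,-0.5,-0.8,0,0.6,-0.3,-0.8,0,0,0,0,0,0,0,0,0,0,0,0,0])

```text
clock: 8.0
tcp_pos: [495.4, 14.0, 48.4]
orientation: [179.7, -0.3, 171.1]
ft_force: [-1.0, 1.0, -1.4]
width: 22.0
```

```bash
cat >> h.py <<'E'
def st(): 
    s=sense();print({k:np.round(s[k],2).tolist() for k in("clock","tcp_pos","orientation","ft_force","ft_torque","width")});return s
E
python3 - <<'E'
from h import *
s=st()
ims=[]
p=s["tcp_pos"];a=np.radians(s["orientation"][2]-180)
for n in("top","side"):
    c=camera(n);f=cv2.resize(c["frame"],None,fx=4,fy=4,interpolation=cv2.INTER_CUBIC)
    for P in(H,B): cv2.polylines(f,[(poly(c,place(P,p[0]-1.5,p[1],a,p[2]-26.6))/16).astype(np.int32)],True,(0,0,255),1)
    r,k=map(int,proj(c,[600,0,30]));ims.append(f[4*r-190:4*r+190,4*k-190:4*k+190])
cv2.imwrite("pics/g2.png",np.hstack(ims))
E
```

```text
{'clock': 8.0, 'tcp_pos': [495.36, 14.05, 48.41], 'orientation': [179.69, -0.34, 171.1], 'ft_force': [-0.98, 0.99, -1.4], 'ft_torque': [0.03, 0.03, 0.03], 'width': 21.96}
```

View pics/g2.png

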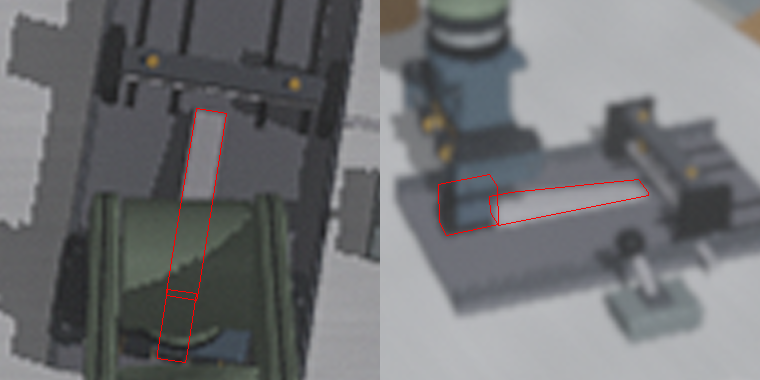

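Emit:
step_arm(rows=[0,0,-0.2,0,0,0,-0.2,0,0,0,-0.2,0,0,0,-0.15,0,0,0,0,0,0,0,0,0,0,0,0,0,0,0,0,0])

```text
clock: 9.1
tcp_pos: [495.4, 14.3, 40.9]
orientation: [179.7, -0.3, 171.1]
ft_force: [0.3, -0.0, -1.7]
width: 21.7
```

Emit:
step_arm(rows=[0,0,-0.1,0,0,0,0,0,0,0,-0.1,0,0,0,0,0,0,0,0,0,0,0,0,0,0,0,0,0,0,0,0,0])

```text
clock: 10.1
tcp_pos: [495.6, 14.3, 39.3]
orientation: [179.7, -0.2, 171.1]
ft_force: [-1.3, 0.3, -0.0]
width: 22.0
```

Emit:
step_arm(rows=[0,0,0,0,0,0,0,0,0,0,0,0,0,0,0,0,0,0,0,0,0,0,0,0,0,0,0,0,0,0,0,0], fingers=0.32)

```text
clock: 11.1
tcp_pos: [496.5, 14.3, 39.8]
orientation: [179.7, -0.1, 171.1]
ft_force: [-0.5, -0.2, -0.7]
width: 29.1
```

Emit:
step_arm(rows=[0,0,0,0,0,0,0,0,0,0,0,0,0,0,0,0,0,0,0,0,0,0,0,0,0,0,0,0,0,0,0,0], fingers=0)

```text
clock: 12.1
tcp_pos: [496.5, 14.3, 39.8]
orientation: [179.7, -0.1, 171.1]
ft_force: [0.4, -0.7, 0.6]
width: 21.9
```

Emit:
step_arm(rows=[0.8,-0.12,0,0,0.8,-0.12,0,0,0.8,-0.12,0,0,0.8,-0.12,0,0,0.6,-0.1,0,0,0,0,0,0,0,0,0,0,0,0,0,0])

```text
clock: 13.1
tcp_pos: [534.7, 8.3, 39.8]
orientation: [179.7, -0.4, 171.1]
ft_force: [-1.0, 0.2, 1.6]
width: 22.2
```

```bash
cat >> h.py <<'E'
def hf(p,off=1.5):
    d=np.array(p[:2])-[687.5,-19.7];return (d@[.988,-.153]-off+175, d@[.153,.988])
E
python3 -c "
from h import *
s=st();print(hf(s['tcp_pos']))"
```

```text
{'clock': 13.1, 'tcp_pos': [534.73, 8.34, 39.79], 'orientation': [179.67, -0.38, 171.12], 'ft_force': [-1.03, 0.16, 1.64], 'ft_torque': [-0.02, 0.02, 0.03], 'width': 22.21}
(np.float64(18.268637958256875), np.float64(4.328288161431467))
```

Emit:
step_arm(rows=[0.4,-0.06,0,0,0.4,-0.06,0,0,0.3,-0.05,0,0,0,0,0,0,0,0,0,0,0,0,0,0,0,0,0,0,0,0,0,0])

```text
clock: 14.1
tcp_pos: [545.6, 6.6, 39.8]
orientation: [179.7, -0.5, 171.1]
ft_force: [-1.5, 0.7, 1.5]
width: 22.0
```

Emit:
step_arm(rows=[0.4,-0.06,0,0,0.4,-0.06,0,0,0.2,-0.03,0,0,0,0,0,0,0,0,0,0,0,0,0,0,0,0,0,0,0,0,0,0])

```text
clock: 15.1
tcp_pos: [555.8, 5.1, 39.8]
orientation: [179.7, -0.5, 171.1]
ft_force: [-2.3, -0.0, 2.4]
width: 21.7
```

Emit:
step_arm(rows=[0.4,-0.06,0,0,0.3,-0.05,0,0,0.2,-0.03,0,0,0,0,0,0,0,0,0,0,0,0,0,0,0,0,0,0,0,0,0,0])

```text
clock: 16.1
tcp_pos: [565.3, 3.6, 39.8]
orientation: [179.7, -0.5, 171.1]
ft_force: [-2.4, 1.1, 1.5]
width: 21.7
```

Emit:
step_arm(rows=[0.3,-0.05,0,0,0.3,-0.05,0,0,0.2,-0.03,0,0,0,0,0,0,0,0,0,0,0,0,0,0,0,0,0,0,0,0,0,0])

```text
clock: 17.1
tcp_pos: [573.8, 2.1, 39.8]
orientation: [179.7, -0.5, 171.1]
ft_force: [-2.0, 0.3, 2.2]
width: 21.8
```

```bash
python3 -c "
from h import *
s=st();print(hf(s['tcp_pos']))"
```

```text
{'clock': 17.1, 'tcp_pos': [573.83, 2.15, 39.77], 'orientation': [179.69, -0.54, 171.12], 'ft_force': [-1.97, 0.26, 2.23], 'ft_torque': [0.01, 0.24, 0.04], 'width': 21.84}
(np.float64(57.84642725528245), np.float64(4.194804300941888))
```

Emit:
step_arm(rows=[0.3,-0.05,0,0,0.3,-0.05,0,0,0.2,-0.03,0,0,0,0,0,0,0,0,0,0,0,0,0,0,0,0,0,0,0,0,0,0])

```text
clock: 18.1
tcp_pos: [580.4, 1.1, 39.8]
orientation: [179.7, -0.8, 171.1]
ft_force: [-4.2, 1.0, 2.8]
width: 21.8
```

Emit:
step_arm(rows=[0.3,-0.05,0,0,0.3,-0.05,0,0,0.1,-0.01,0,0,0,0,0,0,0,0,0,0,0,0,0,0,0,0,0,0,0,0,0,0])

```text
clock: 19.1
tcp_pos: [581.2, 0.9, 39.7]
orientation: [179.7, -1.7, 171.1]
ft_force: [-4.6, 1.4, 3.1]
width: 21.7
```

Emit:
step_arm(rows=[0,0,0,0,0,0,0,0,0,0,0,0,0,0,0,0,0,0,0,0,0,0,0,0,0,0,0,0,0,0,0,0], fingers=0.32)

```text
clock: 20.1
tcp_pos: [584.2, 0.4, 39.4]
orientation: [179.7, -1.3, 171.1]
ft_force: [0.4, -0.7, -0.9]
width: 29.1
```

```bash
cat > v.py <<'E'
from h import *
import sys
s=st();p=s["tcp_pos"];print(hf(p))
ims=[]
for n in("top","side"):
    c=camera(n);f=cv2.resize(c["frame"],None,fx=5,fy=5,interpolation=cv2.INTER_CUBIC)
    r,k=map(int,proj(c,[float(sys.argv[2]),float(sys.argv[3]),30]));ims.append(f[5*r-200:5*r+200,5*k-200:5*k+200])
cv2.imwrite(sys.argv[1],np.hstack(ims))
E
python3 v.py pics/g3.png 640 0
```

```text
{'clock': 20.1, 'tcp_pos': [584.19, 0.43, 39.43], 'orientation': [179.72, -1.32, 171.12], 'ft_force': [0.4, -0.72, -0.91], 'ft_torque': [0.03, -0.07, 0.01], 'width': 29.09}
(np.float64(68.34598429807579), np.float64(4.077721969806787))
```

View pics/g3.png

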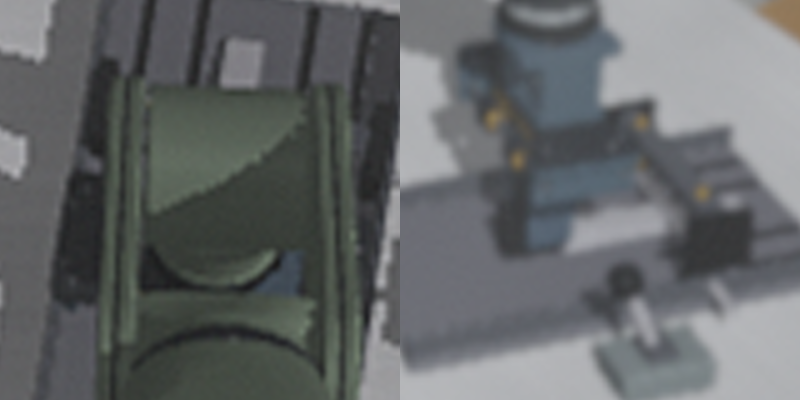

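Emit:
step_arm(rows=[0,0,2,0,0,0,1.8,0,0,0,0.2,0,-2,0.3,0,0,-2,0.3,0,0,-1.8,0.3,0,0,0,0,0,0,0,0,0,0])

```text
clock: 21.2
tcp_pos: [524.0, 9.5, 77.4]
orientation: [179.7, -1.5, 171.1]
ft_force: [0.9, -0.4, -0.5]
width: 29.4
```

Emit:
step_arm(rows=[0,0,-1,0,0,0,-1,0,0,0,-1,0,0,0,-0.8,0,0,0,0,0,0,0,0,0,0,0,0,0,0,0,0,0], fingers=0)

```text
clock: 22.2
tcp_pos: [525.7, 9.3, 36.0]
orientation: [179.7, -1.5, 171.1]
ft_force: [0.2, -0.1, -0.1]
width: 0.5
```

```bash
python3 v.py pics/g4.png 620 0
```

```text
{'clock': 22.2, 'tcp_pos': [525.67, 9.27, 35.96], 'orientation': [179.75, -1.47, 171.09], 'ft_force': [0.22, -0.05, -0.08], 'ft_torque': [-0.04, -0.01, -0.0], 'width': 0.48}
(np.float64(9.179785348944534), np.float64(3.862151302813039))
```

View pics/g4.png

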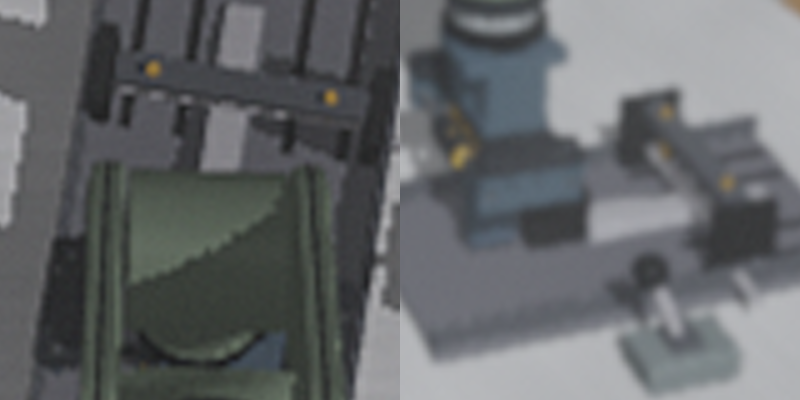

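```bash
cat > tip.py <<'E'
from h import *
ct=camera("top")
f=cv2.cvtColor(ct["frame"],cv2.COLOR_BGR2GRAY).astype(float)
# sample brightness along head x at gauge centre line, z=16
ey=np.array([.153,.988]);ex=np.array([.988,-.153]);h0=np.array([687.5,-19.7])
for y in(0,4,8):
    v=[]
    for x in range(30,100,2):
        p=h0+ex*x+ey*y;r,k=proj(ct,[*p,16]);v.append(int(cv2.getRectSubPix(f.astype(np.float32),(1,1),(float(k),float(r)))[0,0]))
    print(y,v)
v=[]
for y in range(-24,32,2):
    p=h0+ex*50+ey*y;r,k=proj(ct,[*p,16]);v.append(int(cv2.getRectSubPix(f.astype(np.float32),(1,1),(float(k),float(r)))[0,0]))
print("y from -24",v)
E
python3 tip.py
```

```text
0 [129, 130, 129, 128, 127, 127, 127, 128, 128, 128, 128, 128, 129, 129, 131, 128, 115, 100, 84, 85, 86, 86, 87, 87, 87, 87, 88, 87, 86, 85, 84, 82, 97, 118, 141]
4 [128, 128, 128, 128, 128, 127, 125, 126, 127, 127, 127, 127, 128, 129, 131, 125, 115, 99, 88, 87, 86, 86, 87, 88, 88, 87, 87, 87, 88, 88, 85, 83, 97, 116, 141]
8 [127, 127, 127, 127, 127, 127, 127, 128, 128, 128, 128, 128, 128, 128, 130, 124, 115, 100, 90, 83, 84, 86, 86, 86, 86, 87, 87, 86, 86, 86, 84, 85, 90, 112, 138]
y from -24 [86, 85, 85, 85, 86, 85, 84, 94, 107, 126, 132, 129, 128, 127, 127, 128, 128, 128, 126, 120, 93, 70, 63, 70, 82, 85, 79, 65]
```

Emit:
step_arm(rows=[0.3,-0.05,0,0,0.3,-0.05,0,0,0.2,-0.03,0,0,0.15,-0.02,0,0,0.15,-0.02,0,0,0.15,-0.02,0,0,0.15,-0.02,0,0,0.15,-0.02,0,0])

```text
clock: 23.35
tcp_pos: [534.0, 7.8, 35.9]
orientation: [179.8, -2.5, 171.1]
ft_force: [-5.5, 1.1, 4.5]
width: 0.6
```

Emit:
step_arm(rows=[0.15,-0.02,0,0,0.15,-0.02,0,0,0.15,-0.02,0,0,0.15,-0.02,0,0,0.15,-0.02,0,0,0.15,-0.02,0,0,0.15,-0.02,0,0,0.15,-0.02,0,0])

```text
clock: 24.35
tcp_pos: [533.5, 7.9, 36.4]
orientation: [179.9, -4.0, 171.1]
ft_force: [-4.6, 0.6, 4.8]
width: 0.3
```

```bash
python3 v.py pics/g5.png 620 0; python3 tip.py
```

```text
{'clock': 24.35, 'tcp_pos': [533.54, 7.91, 36.44], 'orientation': [179.9, -4.04, 171.06], 'ft_force': [-4.64, 0.56, 4.81], 'ft_torque': [0.2, 0.78, 0.05], 'width': 0.33}
(np.float64(17.16569581142241), np.float64(3.7264546694849425))
0 [129, 129, 129, 129, 128, 127, 127, 127, 128, 128, 128, 129, 129, 130, 131, 128, 116, 100, 84, 85, 86, 87, 88, 88, 87, 87, 87, 87, 87, 87, 86, 83, 97, 119, 142]
4 [128, 128, 129, 129, 128, 128, 128, 127, 127, 127, 127, 128, 128, 129, 131, 125, 115, 100, 88, 85, 86, 87, 87, 87, 87, 87, 86, 87, 87, 86, 84, 83, 98, 117, 141]
8 [128, 128, 128, 128, 128, 128, 128, 127, 127, 127, 127, 128, 128, 129, 130, 125, 115, 98, 89, 84, 85, 87, 87, 87, 87, 87, 87, 87, 87, 87, 85, 86, 91, 113, 139]
y from -24 [86, 86, 86, 86, 85, 84, 83, 93, 106, 126, 132, 129, 128, 128, 127, 127, 127, 129, 127, 121, 94, 70, 62, 69, 82, 85, 79, 65]
```

Emit:
step_arm(rows=[-0.3,0.05,0,0,0,0,0,0,0,0,0,0,0,0,0,0,0,0,0,0,0.3,-0.05,0,0,0.4,-0.06,0,0,0.4,-0.06,0,0])

```text
clock: 25.5
tcp_pos: [533.4, 8.0, 36.6]
orientation: [179.9, -5.2, 171.0]
ft_force: [-8.9, 1.6, 9.5]
width: 0.5
```

```bash
python3 tip.py|sed -n 2p;python3 -c "
from h import *
s=st()"
```

```text
4 [129, 128, 128, 128, 128, 128, 127, 127, 127, 127, 127, 127, 127, 128, 130, 125, 117, 100, 88, 87, 87, 87, 87, 86, 87, 87, 87, 87, 87, 87, 84, 83, 98, 117, 140]
{'clock': 25.55, 'tcp_pos': [533.47, 7.95, 36.6], 'orientation': [179.93, -5.19, 171.01], 'ft_force': [-9.98, 2.41, 10.77], 'ft_torque': [0.41, 1.45, 0.03], 'width': 0.22}
```

Emit:
step_arm(rows=[-0.4,0.06,0,0,0,0,0,0,0,0,0,0,0,0,0,0,0.3,-0.05,0,0,0.4,-0.06,0.2,0,0.4,-0.06,0.2,0,0.4,-0.06,0.2,0])

```text
clock: 26.55
tcp_pos: [534.5, 7.2, 39.2]
orientation: [-180.0, -6.7, 171.0]
ft_force: [-7.3, 1.6, -2.4]
width: 0.4
```

```bash
python3 tip.py|sed -n 2p;python3 -c "
from h import *
s=st()"
```

```text
4 [128, 128, 128, 128, 129, 128, 128, 128, 128, 128, 128, 128, 128, 128, 129, 126, 122, 108, 95, 86, 85, 87, 87, 87, 87, 86, 87, 87, 87, 87, 84, 83, 97, 116, 141]
{'clock': 26.6, 'tcp_pos': [534.54, 7.17, 39.26], 'orientation': [-179.95, -6.69, 170.99], 'ft_force': [-7.0, 1.82, -2.22], 'ft_torque': [0.32, 1.13, 0.02], 'width': 0.18}
```

Emit:
step_arm(rows=[-0.4,0.06,0,0,0,0,0,0,0,0,0,0,0,0,0,0,0.3,-0.05,0,0,0.5,-0.08,0.15,0,0.5,-0.08,0.15,0,0.5,-0.08,0.15,0])

```text
clock: 27.6
tcp_pos: [536.1, 6.0, 40.9]
orientation: [-179.8, -8.5, 171.0]
ft_force: [-7.8, 1.4, -2.3]
width: 0.4
```

```bash
python3 tip.py|sed -n 2p;python3 -c "
from h import *
s=st()"
```

```text
4 [127, 127, 127, 127, 128, 128, 128, 128, 127, 126, 127, 128, 127, 127, 127, 129, 130, 122, 112, 97, 89, 85, 86, 87, 87, 87, 87, 88, 88, 88, 85, 84, 97, 116, 140]
{'clock': 27.65, 'tcp_pos': [536.43, 5.9, 40.84], 'orientation': [-179.81, -8.48, 170.95], 'ft_force': [-8.38, 1.35, -1.51], 'ft_torque': [0.27, 1.29, 0.03], 'width': 0.34}
```

Emit:
step_arm(rows=[-0.4,0.06,0,0,0,0,0,0,0,0,0,0,0,0,0,0,0,0,0,0,0.4,-0.05,0,0,0.5,-0.08,0.1,0,0.5,-0.08,0.1,0])

```text
clock: 28.65
tcp_pos: [536.7, 5.7, 41.9]
orientation: [-179.7, -9.9, 170.9]
ft_force: [-9.2, 2.7, 1.3]
width: 0.6
```

```bash
python3 tip.py|sed -n 2p;python3 -c "
from h import *
s=st()"
```

```text
4 [79, 103, 121, 132, 129, 127, 126, 126, 126, 126, 126, 127, 128, 128, 128, 129, 129, 125, 117, 103, 92, 84, 86, 87, 88, 87, 87, 87, 87, 88, 86, 84, 98, 116, 140]
{'clock': 28.7, 'tcp_pos': [536.81, 5.72, 41.86], 'orientation': [-179.74, -9.92, 170.92], 'ft_force': [-9.76, 2.82, 2.63], 'ft_torque': [0.41, 1.46, 0.05], 'width': 0.37}
```

Emit:
step_arm(rows=[-0.4,0.06,0,0,0,0,0,0,0,0,0,0,0,0,0,0,0.3,-0.05,0,0,0.5,-0.08,0.15,0,0.55,-0.09,0.15,0,0.55,-0.09,0.15,0])

```text
clock: 29.7
tcp_pos: [537.1, 4.8, 43.1]
orientation: [-179.6, -12.1, 170.9]
ft_force: [-9.5, 2.5, -2.0]
width: 0.6
```

```bash
python3 tip.py|sed -n 2p;python3 -c "
from h import *
s=st()"
```

```text
4 [88, 87, 85, 82, 80, 77, 73, 71, 77, 99, 116, 131, 130, 129, 127, 127, 128, 126, 119, 104, 93, 84, 84, 85, 87, 87, 87, 86, 85, 85, 84, 84, 97, 116, 140]
{'clock': 29.75, 'tcp_pos': [537.44, 4.71, 43.05], 'orientation': [-179.59, -12.08, 170.88], 'ft_force': [-9.13, 2.18, -1.43], 'ft_torque': [0.35, 1.55, 0.01], 'width': 0.69}
```

Emit:
step_arm(rows=[-1,0.15,0,0,-2,0.3,0,0,0,0,2,0,0,0,3,0,0,0,3,0,0,0,2,0,0,-1,0,0,0,-2,0,0])

```text
clock: 30.75
tcp_pos: [508.0, -21.8, 146.0]
orientation: [-179.6, -11.6, 171.0]
ft_force: [-0.5, 0.3, 0.1]
width: 0.3
```

```bash
python3 v.py pics/g6.png 600 -60; python3 tip.py
```

```text
{'clock': 30.75, 'tcp_pos': [508.03, -21.81, 145.96], 'orientation': [-179.59, -11.6, 171.01], 'ft_force': [-0.46, 0.27, 0.14], 'ft_torque': [0.02, -0.13, 0.05], 'width': 0.33}
(np.float64(-3.489293220371053), np.float64(-29.544259427535742))
0 [84, 83, 81, 80, 77, 74, 71, 83, 106, 122, 132, 130, 129, 129, 129, 129, 130, 128, 125, 111, 98, 87, 85, 86, 86, 86, 87, 88, 88, 87, 85, 82, 96, 117, 141]
4 [85, 83, 82, 80, 77, 71, 64, 86, 108, 126, 131, 128, 128, 128, 129, 128, 127, 130, 127, 116, 99, 82, 84, 86, 87, 87, 87, 87, 87, 86, 84, 83, 97, 115, 139]
8 [84, 84, 81, 79, 76, 71, 72, 94, 114, 132, 131, 128, 128, 128, 128, 128, 128, 131, 124, 113, 96, 85, 85, 86, 87, 86, 86, 88, 87, 86, 84, 86, 91, 113, 138]
y from -24 [86, 84, 84, 85, 84, 83, 82, 89, 101, 122, 133, 134, 132, 131, 131, 131, 131, 131, 128, 125, 107, 85, 64, 64, 75, 79, 76, 61]
```

View pics/g6.png

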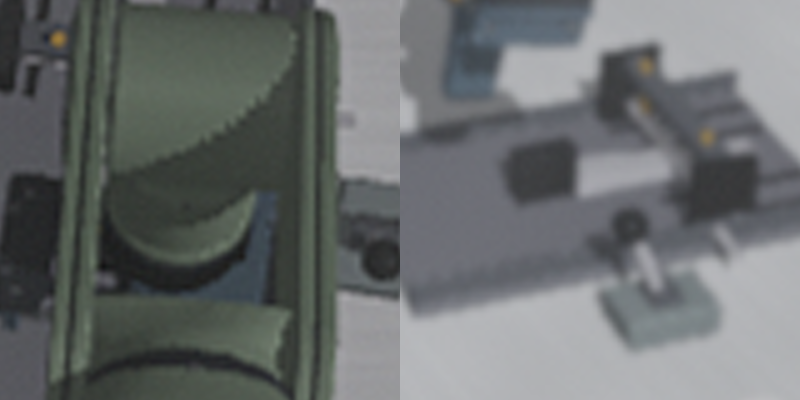

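Emit:
step_arm(rows=[0,-3,0,0,0,-4,0,0,0,-4,0,0,0,-2,0,0,0,0,-1.5,0,0,0,-2,0,0,0,-1.8,0,0,0,0,0])

```text
clock: 31.9
tcp_pos: [504.9, -150.5, 83.9]
orientation: [-180.0, -12.3, 170.9]
ft_force: [-0.0, 0.0, -0.5]
width: 0.6
```

```bash
python3 v.py pics/g7.png 570 -130
```

```text
{'clock': 31.9, 'tcp_pos': [504.92, -150.47, 83.95], 'orientation': [-179.98, -12.31, 170.87], 'ft_force': [-0.01, 0.01, -0.46], 'ft_torque': [-0.03, -0.1, -0.0], 'width': 0.59}
(np.float64(13.116206812784668), np.float64(-157.1400875076264))
```

View pics/g7.png

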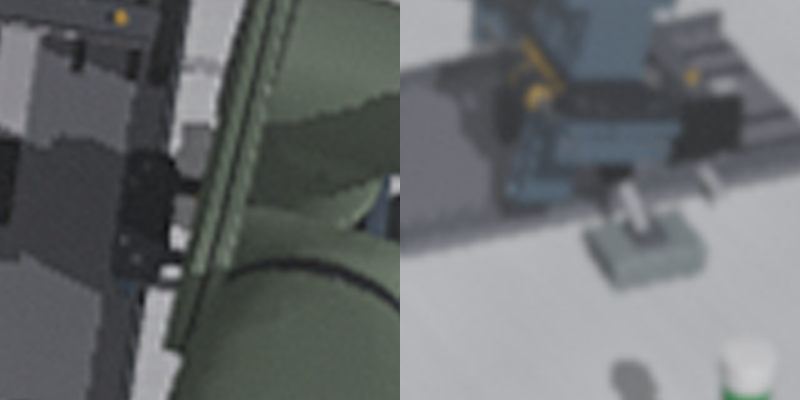

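Emit:
step_arm(rows=[0.6,-0.15,0,0,0.6,-0.15,0,0,0.6,-0.15,0,0,0.6,-0.1,0,0,0.6,-0.1,0,0,0.6,-0.1,0,0,0.6,-0.1,0,0,0.6,-0.1,0,0])

```text
clock: 33.0
tcp_pos: [558.0, -161.2, 87.8]
orientation: [-179.9, -12.0, 170.9]
ft_force: [-1.8, -1.0, 1.1]
width: 0.1
```

Emit:
step_arm(rows=[0.6,-0.1,0,0,0.6,-0.1,0,0,0.5,-0.08,0,0,0.4,-0.06,0,0,0,0,0,0,0,0,0,0,0,0,0,0,0,0,0,0])

```text
clock: 34.0
tcp_pos: [581.0, -164.7, 87.0]
orientation: [-179.9, -11.9, 170.9]
ft_force: [-0.5, 0.1, -0.1]
width: 0.6
```

```bash
python3 v.py pics/g8.png 590 -130; python3 tip.py
```

```text
{'clock': 34.0, 'tcp_pos': [581.05, -164.68, 86.98], 'orientation': [-179.92, -11.93, 170.89], 'ft_force': [-0.47, 0.12, -0.09], 'ft_torque': [0.01, -0.09, -0.03], 'width': 0.58}
(np.float64(90.50883589747065), np.float64(-159.52526143764058))
0 [137, 137, 136, 136, 136, 137, 137, 136, 136, 135, 135, 136, 137, 138, 137, 137, 137, 136, 132, 117, 104, 92, 90, 91, 92, 92, 92, 92, 91, 91, 90, 88, 103, 126, 151]
4 [137, 137, 136, 135, 136, 137, 137, 136, 134, 134, 134, 135, 136, 136, 135, 136, 136, 139, 136, 123, 105, 87, 90, 92, 92, 93, 92, 92, 92, 92, 89, 88, 104, 124, 149]
8 [137, 136, 136, 136, 136, 136, 136, 136, 136, 135, 136, 136, 136, 136, 136, 136, 137, 138, 131, 120, 102, 89, 89, 91, 93, 92, 92, 92, 92, 92, 90, 91, 96, 121, 149]
y from -24 [91, 90, 90, 90, 90, 90, 88, 95, 107, 128, 136, 137, 135, 134, 134, 135, 136, 136, 135, 133, 112, 87, 63, 64, 78, 88, 85, 69]
```

View pics/g8.png

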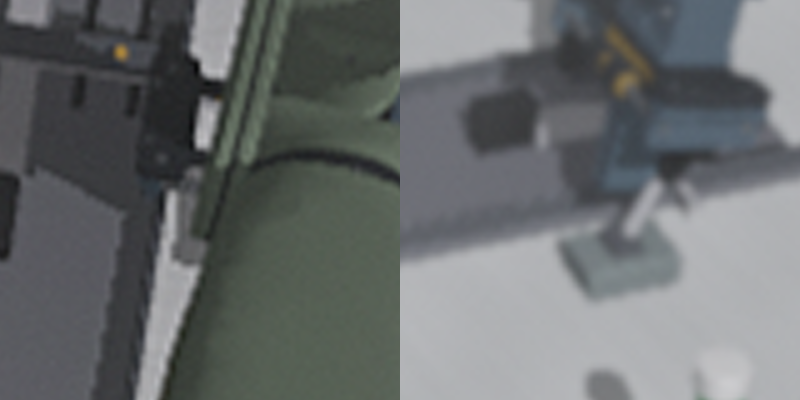

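Emit:
step_arm(rows=[0.4,-0.06,0,0,0.4,-0.06,0,0,0.4,-0.06,0,0,0.4,-0.06,0,0,0.3,-0.05,0,0,0.3,-0.05,0,0,0.3,-0.05,0,0,0.3,-0.05,0,0])

```text
clock: 35.15
tcp_pos: [588.9, -165.9, 87.6]
orientation: [-180.0, -15.2, 170.9]
ft_force: [-7.7, 0.9, 3.5]
width: 0.4
```

```bash
python3 -c "
from h import *
s=st();print(hf(s['tcp_pos'])[0]-173.5)"
```

```text
{'clock': 35.15, 'tcp_pos': [588.86, -165.89, 87.55], 'orientation': [-180.0, -15.18, 170.87], 'ft_force': [-7.73, 0.93, 3.51], 'ft_torque': [0.2, 1.27, -0.02], 'width': 0.44}
-75.08706633300149
```

Emit:
step_arm(rows=[-1,0.15,0,0,-2,0.3,0,0,-2,0.3,0,0,-2,0.3,1,0,-4,-1,4,0,-5,-2,5,0,-5,-2,4,0,-3,-2,0,0])

```text
clock: 36.15
tcp_pos: [358.4, -221.8, 220.1]
orientation: [-179.8, -14.3, 171.1]
ft_force: [0.2, -0.4, -0.0]
width: 0.4
```

```bash
cat > lev.py <<'E'
from h import *
st();ct=camera("top");cs=camera("side")
hd=np.array([687.5,-19.7]);ex=np.array([.988,-.153]);ey=np.array([.153,.988]);pv=hd-80*ex-160*ey
for n,c in(("top",ct),("side",cs)):
    f=cv2.resize(c["frame"],None,fx=5,fy=5,interpolation=cv2.INTER_CUBIC)
    for q,col in((.95,(0,255,255)),(1.1,(0,0,255))):
        k=[*(pv+ex*70*np.sin(q-.55)),22+70*np.cos(q-.55)];r,kk=proj(c,k);print(n,q,r,kk)
        cv2.circle(f,(int(5*kk+2.5),int(5*r+2.5)),3,col,-1)
    r,k=map(int,proj(c,[620,-80,30]));g=f[5*r-200:5*r+200,5*k-200:5*k+200]
    globals()["i"+n]=g
cv2.imwrite("pics/lev.png",np.hstack([itop,iside]))
E
python3 lev.py; python3 tip.py
```

```text
{'clock': 36.15, 'tcp_pos': [358.45, -221.76, 220.11], 'orientation': [-179.82, -14.28, 171.09], 'ft_force': [0.23, -0.38, -0.03], 'ft_torque': [0.01, -0.15, 0.05], 'width': 0.36}
top 0.95 144.98482385675703 313.2786010640603
top 1.1 142.28440017070898 313.50050253045765
side 0.95 209.10790313934802 319.3690268692974
side 1.1 209.76544860878406 321.8104969017842
0 [133, 132, 132, 132, 131, 130, 130, 130, 130, 131, 131, 131, 131, 132, 132, 132, 132, 131, 127, 113, 100, 90, 87, 88, 88, 89, 89, 89, 88, 88, 86, 84, 99, 121, 144]
4 [132, 131, 131, 131, 131, 131, 131, 131, 130, 130, 130, 130, 130, 130, 131, 132, 133, 134, 131, 119, 102, 85, 87, 88, 89, 89, 90, 90, 90, 90, 87, 85, 99, 118, 144]
8 [132, 132, 131, 130, 130, 131, 131, 130, 130, 130, 130, 130, 131, 130, 130, 131, 132, 134, 127, 116, 97, 86, 86, 86, 87, 89, 90, 91, 89, 87, 86, 88, 93, 116, 142]
y from -24 [88, 88, 89, 90, 88, 87, 85, 91, 103, 124, 132, 131, 131, 131, 130, 130, 130, 130, 130, 128, 109, 85, 61, 62, 74, 85, 82, 65]
```

View pics/lev.png

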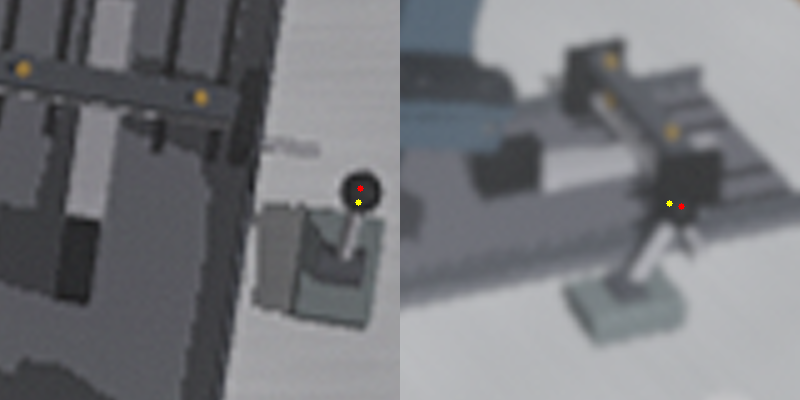

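```bash
python3 - <<'E'
from h import *
cs=camera("side");ct=camera("top")
g=cv2.cvtColor(ct["frame"],cv2.COLOR_BGR2GRAY)
a=-.1534;hd=np.array([687.5,-19.7]);ex=np.array([.988,-.153]);ey=np.array([.153,.988])
p=hd+ex*(68.8-175)+ey*4
ims=[]
for c in(ct,cs):
    f=cv2.resize(c["frame"],None,fx=6,fy=6,interpolation=cv2.INTER_CUBIC)
    for P in(H,B): cv2.polylines(f,[(poly(c,place(P,*p,a,12))*1.5/16).astype(np.int32)],True,(0,0,255),1)
    r,k=map(int,proj(c,[*(p+ex*60),20]));ims.append(f[6*r-290:6*r+290,6*k-195:6*k+195])
cv2.imwrite("pics/fin.png",np.hstack(ims))
E
```

```text
(no output)
```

View pics/fin.png

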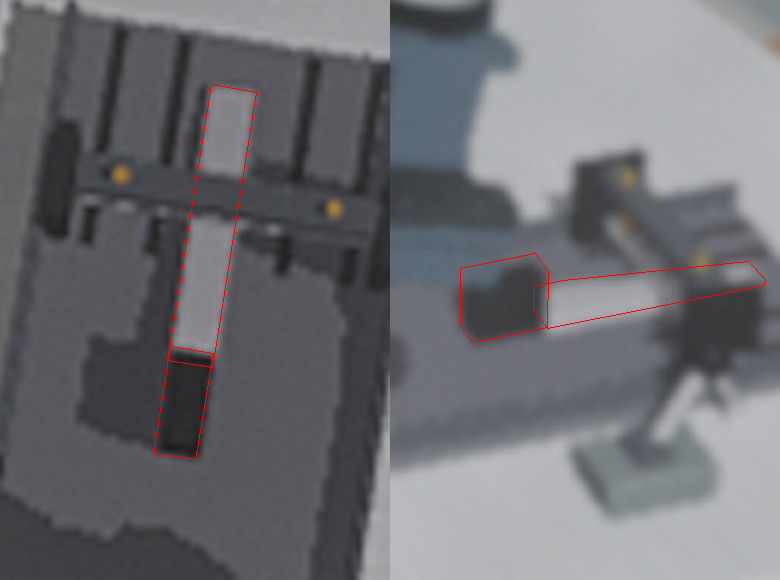

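```bash
python3 -c "
from h import *
st();print(sign_off())"
```

```text
{'clock': 36.4, 'tcp_pos': [359.22, -220.57, 217.27], 'orientation': [180.0, -14.63, 171.1], 'ft_force': [-0.15, -0.59, -0.36], 'ft_torque': [0.06, -0.21, -0.03], 'width': 0.2}
the job is handed in; nothing more can be done
None
```

I wedged the largest gauge under the bar, left it there and swung the clamp lever fully over, handing the job in at 36.4 s of the 69 s. No verdict was reported.

**Gauge:** I gripped it, set it on the bed and slid it in, then let go. I finished by pushing it with closed fingers from behind until it dragged.
- **Last push:** about 9.6 N with a slight upward pull. Corrected for that pull it is about 10.6 N, which by the drag rule means roughly 7 N of bar pressure.
- **Position:** the overlays in both pictures show it flat on the bed. Its thin end is about 68 mm past the bar and about 4 mm off the middle. It did not shift when I swung the lever.

**Lever:** I pushed it until it met its stop at 7.7 N. In the top picture the knob sits where it should for about 1.1 rad.

**At the end:** the arm is clear of everything, with no force at the wrist beyond noise. It never went near the tape roll, bottle, carton or screwdriver.

**Less certain:**
- **Bar pressure:** it is an estimate from push force and geometry, not a direct measurement. The geometry alone gives 6 to 11 N.
- **Push readings:** they carried a vertical part, from 11 N pressing down to 2 N lifting, so some readings included false drag. I allowed for this in the estimate.
- **Gripper tilt:** the tool drifted to about 15° off vertical while pushing. The gauge had been let go by then and stayed flat.

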